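Uncap the hat steamer and hold its steam lever half open

TASK

Get the hat steamer blowing: lift the loose lid off its mouth by the knob and set it down, knob up, in the middle of the round cork trivet; do not drop it. Only then push the steamer's spring-loaded lever down to half of its travel, level with the middle one of the three teeth beside it, and keep it there without ever pushing it to its bottom stop: finish while still holding the lever down. Leave the other things on the bench where they are.

Things in the scene. Friction and masses are not known exactly. Their poses are not given: they have to be found in the camera images.
- steamer: Hat steamer fixed to the bench: white round boiler, 160 mm in diameter, open aluminium collar on top (outer diameter 120, inner 104, rim 180 mm high). Origin: centre of its underside, z up. The lever sticks out along its own -x. A steel plate with three dark teeth (up, half-way, stop) is 18 mm to +y of the lever, 80 to 126 mm from the boiler axis, its top 140 mm above the bench.
- lid: Loose aluminium lid, about 280 g, on the steamer's collar: flange 128 mm in diameter, 12 to 20 mm above the origin; under it a plug 92 mm in diameter, 12 mm deep, loose in the collar. Black round knob 32 mm in diameter, 32 to 56 mm above the origin, on an 18 mm stem. Origin: centre of the plug's underside (168 mm above the bench at the start), z up. Set down, it stands on its plug.
- trivet: Flat round cork trivet fixed on the bench, 170 mm in diameter, 10 mm thick, on the other side of the robot's centre line from the steamer. Origin at the centre of its underside.
- lever (a joint): Angle of the lever (rad): 0 up at rest (level), 0.2 half-way, 0.4 at its bottom stop. Level hinge 85 mm from the boiler axis, 135 mm above the bench; the pad is 100 mm out from it, so half-way is 20 mm down at the pad. A spring drives it back up: about 1.7 N at the pad to start it, 5 N at half-way, 8 N at the stop.
- lever_pad (a point): Centre of the upper face of the black round pad (44 mm in diameter, 12 mm thick) at the end of the lever, where it is pushed down; 185 mm from the boiler axis and 145 mm above the bench when up. Moves with the lever.
- crown_block: Bystander: domed wooden hat block, 156 mm in diameter, 122 mm high; origin at the centre of its underside. Leave alone.
- crock: Bystander: white ceramic crock with a closed lid and small black knob, 108 mm in diameter, 81 mm high, no lever; origin at the centre of its underside. Leave alone.
- bottle: Bystander: grey plastic bottle, 60 mm in diameter, 150 mm high; origin at the centre of its underside. Leave alone.
- brush: Bystander: brush lying low on the bench, on the robot's side of the steamer and trivet; origin about its middle, on its underside. Leave alone.
There are look-alikes about, which are no part of the job. What is shaped like the lid but turquoise is not meant.

How it is judged:
On the way, in this order (a step that is already met when the one before it is completed fails the run):
1. the lid is lifted clear of the steamer in the fingers (z of lid in the frame of steamer above 0.19 m and contact force between the fingers and lid above 0.5 N and contact force between lid and steamer below 0.1 N), for 0.1 s.
2. the lid rests knob up on the trivet, let go (horizontal distance between lid and trivet below 0.035 m and z of lid in the frame of trivet between 0.006 and 0.016 m and angle between lid's own z axis and vertical below 0.12 rad and linear speed of lid below 0.03 m/s and contact force between each of the fingers, the arm and lid below 0.1 N), for 0.2 s.
At the end, for the whole second after the job is handed in: The robot is pressing the lever (more than 2 N) and holds it at 0.13 to 0.27 rad (half travel 0.2 +- 0.07 rad, about 7 mm at the pad) through the last second; the lid stands knob up on the trivet, centred within 35 mm, at rest and untouched; the bystanders are within 30 mm of where they began (all of step 2 and value of joint lever between 0.13 and 0.27 rad and contact force between any of the fingers, the arm and steamer above 2 N and distance of each of crown_block, crock, bottle, brush from where it was at the start of the episode below 0.03 m); the arm keeps its last pose, push and grip.
It fails at once if The lever is pushed before the lid is on the trivet (value of joint lever above 0.08 rad and (horizontal distance between lid and trivet above 0.045 m or z of lid in the frame of trivet above 0.03 m)).
It fails at once if The lever is pushed to its bottom stop (value of joint lever above 0.385 rad).
It fails at once if The lid is dropped (falls free at over 0.5 m/s) (contact force between the fingers and lid below 0.1 N and linear speed of lid above 0.5 m/s).
It fails at once if A bystander is moved by more than 30 mm (distance of any of crown_block, crock, bottle, brush from where it was at the start of the episode above 0.03 m).
It also fails if it takes over 64 s, if anything falls off the work surface, if the arm or the gripper's body presses on something with over 40 N, if the wrist force passes 120 N, or if a joint passes its speed limit or range.

ROBOT

A 7-joint arm with a two-finger parallel gripper is mounted at the origin on the work surface. World frame = base frame: x ahead of the robot, y to its left, z up, the work surface at z = 0. Lengths are in m, angles in rad, forces in N, time in s.
With the tool pointing down it reaches from about 0.4 to 0.85 m from the base axis. Payload 4.5 kg.
Tool frame: the origin (TCP) lies at the very end of the fingers, on their centre line; the grasp point (between the pads) lies 19 mm behind it; z points along the fingers, y is the line along which they close (so a half turn about z gives the same grasp; the last joint's range is limited). The gripper opens to 88 mm and grips with 3 to 60 N. Pads are 18 mm wide; open, the fingers measure 123 mm over their backs; the gripper's body (75 mm by 187 mm) begins 45 mm behind the grasp point.
Start: joints at [-1.31, 0.689, -0.195, 1.565, 0.157, 0.902, -0.215], TCP at [0.141, 0.609, 0.215] pointing down, gripper open.
Joint ranges: [-3.01, 3.01], [-0.46, 2.08], [-1.47, 1.51], [0.13, 2.56], [-1, 4.14], [0.04, 2.09], [-2.66, 2.66]. Speed limits (rad/s): [2.57, 2.57, 3.14, 3.14, 3.14, 3.14, 3.14].

INTERFACE

Orientations are given as a unit quaternion [x, y, z, w].
In Python, from plant import r, optics gives the robot as it stands.
- The arm moves only by the tool servo_tool, never from a script. Its arguments are lists of equal length, an entry for each row: "translation": the shift along the tool's x, y, z in m, a list of three; "turn": the turn, a rotation vector about the tool's x, y, z in rad, a list of three. In form: {"translation": [[dx, dy, dz], ...], "turn": [[rx, ry, rz], ...]}. A call has 1 to 10 rows; each row shifts and turns the commanded pose from where the row before left it, along the tool's axes as they then stand; what a row does not reach is not made up. A row lasts 1/8 s, in which the tool goes at most 62.5 mm and 10.7 degrees, less where a joint would pass 70% of its speed; a pose out of reach is approached as far as the arm can. A call is refused whole if a number of a shift passes 0.0625 or a number of a turn 0.188, either way. A call with a gripper value outside its range is refused whole. "grip" is the opening, from 0 (shut) to 1 (fully open), set as the call begins (left out, the last holds). The fingers move at their own pace and stop on an object; "grip_force" is the grip in N (left out, the last holds). Time passes only in rows, so rows that do not move let the fingers close. It gives the time, the measured TCP pose, the force, the opening and the grip force at its end, in the units of the state.
- r.get_state(): the state, without advancing time (a new reading comes with each control period).
- optics.snapshot(name): name is "scene" or "top"; returns a dict with "img" (420x560x3 uint8, red, green, blue), "z_map" (420x560 float32, m along the optical axis (not along the pixel's ray), 0 where there is no reading), "mtx" (3x3 intrinsics, pixels), "R" (3x3) and "t" (3): a world point X has camera coordinates R X + t. Camera axes: x right, y down, z forward; pixel columns grow to the right and rows downward; lengths in m; the calibration is good to about 2 mm. A picture is of the moment at which its call begins.
- r.finish_job(): hands the job in; it is judged then, once.
The state is a dict: "clock": time; "q": joint angles; "qd": joint speeds; "joint_torque": joint torques, N m; "tool_pos": TCP position; "eef_rot": TCP orientation; "contact_force": force on the tool from outside, world axes, zero at the start; "moment": the same for the moment, N m; "opening": opening from 0.0 (shut) to 1.0 (fully open); "finger_force": force on a finger pad.
Only numpy, scipy, OpenCV 4.12 (cv2) and the standard library are available. Lean on these libraries where they do the work, as an engineer would, in place of code of your own. Each camera call takes 0.05 s, during which the arm holds its last target. There are 200 camera calls.

## Working session

There is one attempt and no reset: what is moved stays moved. The work goes in short steps, Python scripts to look and compute and a tool call to move; the robot and the scene stay as the last step left them, time stands still between calls to the robot, and variables do not carry over. Pictures are saved under pics/ and viewed, at most 10 in all, crops included, and the job is handed in when it is done.

Besides the shell and the picture viewer there is one more tool, called after "Call:" by a JSON object that holds its "api" and its "payload", one argument or row to a line. servo_tool: Moves the arm, as the interface text tells. Its arguments: {"type":"object","properties":{"translation":{"type":"array"},"turn":{"type":"array"},"grip":{"type":"number"},"grip_force":{"type":"number"}},"required":["translation","turn"]}

```bash
mkdir -p pics; ls; cat > h.py <<'E'
import numpy as np, cv2
from plant import r, optics
def snap(n):
    return optics.snapshot(n)
def save(s,f): cv2.imwrite('pics/'+f, cv2.cvtColor(s['img'],cv2.COLOR_RGB2BGR))
def ray(s,u,v):
    K,R,t=map(np.array,(s['mtx'],s['R'],s['t']))
    return -R.T@t, R.T@np.linalg.solve(K,[u,v,1.])
def plane(s,u,v,z):
    c,d=ray(s,u,v); return c+d*(z-c[2])/d[2]
def cloud(s):
    K,R,t=map(np.array,(s['mtx'],s['R'],s['t'])); Z=s['z_map']
    v,u=np.indices(Z.shape); P=np.stack([(u-K[0,2])/K[0,0]*Z,(v-K[1,2])/K[1,1]*Z,Z],-1)
    P=(P-t)@R; P[Z==0]=np.nan
    return P
E
python3 - <<'E'
from h import *
for n in('scene','top'):
    s=snap(n); save(s,n+'0.png'); np.savez(n+'0.npz',**s); print(n,ray(s,280,210))
st=r.get_state(); print(st)
E
```

```text
pics
scene (array([ 1.74420772, -0.54907314,  1.14187191]), array([-0.70723564,  0.35451707, -0.61194874]))
top (array([0.46877299, 0.00334186, 1.17453139]), array([ 0.11553822, -0.00372647, -0.99338982]))
{'clock': 0.1, 'q': array([-1.31022868,  0.68991537, -0.19451388,  1.56624581,  0.1573257 ,
        0.90249691, -0.21510467]), 'qd': array([-1.84076157e-04, -1.09895666e-03,  3.29805928e-04, -2.84596567e-03,
        5.37991170e-06,  2.56417924e-04, -3.25844775e-04]), 'joint_torque': array([-3.35508441e-03, -5.28506541e+01, -1.27197314e+00, -1.53839618e+01,
       -5.26564464e-02,  1.99290858e-03,  7.38967833e-05]), 'tool_pos': array([0.14043633, 0.60839034, 0.21447905]), 'eef_rot': array([ 1.13099514e-01,  9.93583314e-01, -8.35807449e-04, -2.25751154e-05]), 'contact_force': array([ 0.94867989,  0.12696676, -0.57422951]), 'moment': array([-0.03803339,  0.04941893,  0.00139762]), 'finger_force': 0.0, 'opening': 1.005401399925696}
```

View pics/scene0.png

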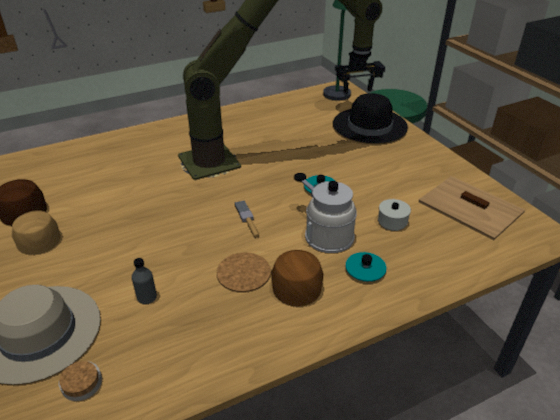

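View pics/top0.png

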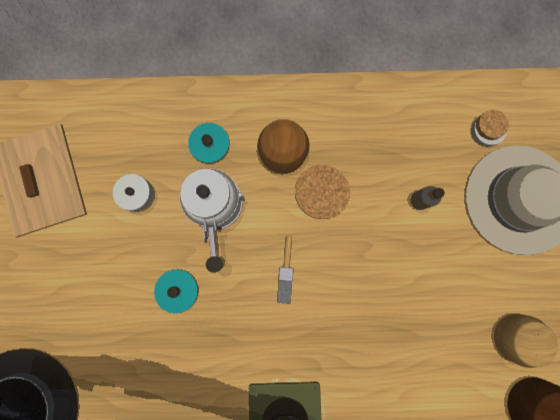

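The scene view shows the steamer with its lid knob at about (333,187), the pad at (300,177), the trivet at (243,271) and the crown block at (297,278). In the top view the knob is at (203,191), the pad at (215,264) and the trivet at (322,192), with the brush at (286,270).

```bash
cat >> h.py <<'E'
def blob(s,mask,u,v,w):
    m=np.zeros(mask.shape,np.uint8); m[v-w:v+w+1,u-w:u+w+1]=mask[v-w:v+w+1,u-w:u+w+1]
    n,l,st,c=cv2.connectedComponentsWithStats(m); k=1+st[1:,4].argmax(); return l==k,c[k],st[k]
def tri(s1,p1,s2,p2):
    c1,d1=ray(s1,*p1);c2,d2=ray(s2,*p2)
    A=np.stack([d1,-d2],1);x,*_=np.linalg.lstsq(A,c2-c1,rcond=None)
    a=c1+d1*x[0];b=c2+d2*x[1];return (a+b)/2,np.linalg.norm(a-b)
def circ(P):
    A=np.c_[2*P[:,:2],np.ones(len(P))];x=np.linalg.lstsq(A,(P[:,:2]**2).sum(1),rcond=None)[0]
    return x[:2],np.sqrt(x[2]+x[:2]@x[:2])
E
python3 - <<'E'
from h import *
np.set_printoptions(precision=4,suppress=True)
S=dict(np.load('scene0.npz'));T=dict(np.load('top0.npz'))
PS,PT=cloud(S),cloud(T)
dk=lambda s:(s['img'].max(2)<50)
for nm,a,b,w in(('knob',(333,187),(203,191),9),('pad',(300,177),(215,264),11)):
    ma,ca,sa=blob(S,dk(S),*a,w);mb,cb,sb=blob(T,dk(T),*b,w)
    print(nm,ca,sa,cb,sb,tri(S,ca,T,cb))
    for P,m in((PS,ma),(PT,mb)):
        q=P[m];print('  pc mean',np.nanmean(q,0),'ztop',np.nanpercentile(q[:,2],[10,50,90]))
# lid flange / trivet / boiler by height bands in cloud
z=PT[...,2]
v,u=np.indices(z.shape)
def band(lo,hi,u0,u1,v0,v1): return ((z>lo)&(z<hi)&(u>u0)&(u<u1)&(v>v0)&(v<v1)).astype(np.uint8)
for nm,b in(('flange',band(.178,.2,170,250,160,235)),):
    q=PT[b>0];c,_=cv2.findContours(b,0,cv2.CHAIN_APPROX_NONE);c=max(c,key=cv2.contourArea)[:,0]
    print(nm,np.median(q[:,2]),circ(PT[c[:,1],c[:,0]]))
# trivet by colour
h=cv2.cvtColor(T['img'],cv2.COLOR_RGB2HSV)
print('hsv trivet',h[192,322],h[185,315],'wood',h[230,330],h[192,370])
t=band(.006,.016,285,360,155,230)
q=PT[t>0];c,_=cv2.findContours(t,0,cv2.CHAIN_APPROX_NONE);c=max(c,key=cv2.contourArea)[:,0]
print('trivet',q[:,2].mean(),circ(PT[c[:,1],c[:,0]]),q.mean(0))
ts=((PS[...,2]>.006)&(PS[...,2]<.016));ts[:245]=0;ts[300:]=0;ts[:,:205]=0;ts[:,275:]=0
q=PS[ts];print('trivet scene',q.mean(0),len(q))
E
```

```text
knob [332.7778 186.1778] [329 181   9  12  90] [206.7778 193.5556] [204 190   5   7   9] (array([0.6302, 0.1891, 0.2082]), np.float64(0.010293832383721864))
  pc mean [0.6405 0.1882 0.2163] ztop [0.2047 0.2193 0.2243]
  pc mean [0.6269 0.1831 0.2149] ztop [0.2094 0.2163 0.218 ]Traceback (most recent call last):
  File "<stdin>", line 7, in <module>
  File "h.py", line 18, in blob
    n,l,st,c=cv2.connectedComponentsWithStats(m); k=1+st[1:,4].argmax(); return l==k,c[k],st[k]
                                                      ~~~~~~~~~~~~~~~^^
ValueError: attempt to get argmax of an empty sequence
```

```bash
cat > m.py <<'E'
from h import *
np.set_printoptions(precision=4,suppress=True)
S=dict(np.load('scene0.npz'));T=dict(np.load('top0.npz'))
PS,PT=cloud(S),cloud(T)
dk=lambda s:(s['img'].max(2)<85)
for nm,a,b,w in(('knob',(333,187),(203,191),10),('pad',(300,177),(215,264),12)):
    ma,ca,sa=blob(S,dk(S),*a,w);mb,cb,sb=blob(T,dk(T),*b,w)
    print(nm,ca,sa,cb,sb,tri(S,ca,T,cb))
    for P,m in((PS,ma),(PT,mb)):
        q=P[m];print('  pc mean',np.nanmean(q,0),'z',np.nanpercentile(q[:,2],[5,50,95]))
        hi=q[q[:,2]>np.nanpercentile(q[:,2],95)-.008];print('  top mid',(hi.max(0)+hi.min(0))/2,hi.max(0)-hi.min(0))
z=PT[...,2]
v,u=np.indices(z.shape)
def band(lo,hi,u0,u1,v0,v1): return ((z>lo)&(z<hi)&(u>u0)&(u<u1)&(v>v0)&(v<v1)).astype(np.uint8)
for nm,b in(('flange',band(.178,.2,170,250,160,235)),('trivet',band(.006,.016,285,360,155,230))):
    q=PT[b>0];c,_=cv2.findContours(b,0,cv2.CHAIN_APPROX_NONE);c=max(c,key=cv2.contourArea)[:,0]
    print(nm,np.median(q[:,2]),circ(PT[c[:,1],c[:,0]]))
h=cv2.cvtColor(S['img'],cv2.COLOR_RGB2HSV)
ts=((PS[...,2]>.006)&(PS[...,2]<.016));ts[:245]=0;ts[300:]=0;ts[:,:205]=0;ts[:,275:]=0
q=PS[ts];print('trivet scene',(q.max(0)+q.min(0))/2,q.max(0)-q.min(0),np.median(q[:,2]))
for nm,(u0,u1,v0,v1) in dict(block=(250,315,115,175),crock=(108,158,170,215),brush=(275,298,233,308),teal1=(185,235,120,165),teal2=(150,202,265,318)).items():
    q=PT[v0:v1,u0:u1].reshape(-1,3);q=q[q[:,2]>.012];print(nm,q.min(0),q.max(0))
E
python3 m.py
```

```text
knob [332.5583 187.1   ] [328 181  10  14 120] [202.7674 191.1318] [197 185  13  13 129] (array([0.634 , 0.1934, 0.2075]), np.float64(0.002592955195748691))
  pc mean [0.6349 0.1914 0.2083] z [0.1858 0.2163 0.2251]
  top mid [0.6368 0.1894 0.2221] [0.0283 0.0313 0.0097]
  pc mean [0.6324 0.1922 0.2196] z [0.204  0.222  0.2254]
  top mid [0.6338 0.1926 0.2228] [0.0279 0.0273 0.009 ]
pad [299.5393 176.7978] [294 173  12   9  89] [213.9901 263.8571] [206 256  17  16 203] (array([0.4494, 0.1772, 0.14  ]), np.float64(0.0023654090256859353))
  pc mean [0.4505 0.1751 0.141 ] z [0.1364 0.1428 0.1474]
  top mid [0.451  0.175  0.1443] [0.0448 0.0449 0.0095]
  pc mean [0.4499 0.1782 0.14  ] z [0.1399 0.1437 0.1465]
  top mid [0.4507 0.179  0.1437] [0.0393 0.0403 0.0095]
flange 0.18683279866290609 (array([0.6349, 0.1945]), np.float64(0.06263511589855614))
trivet 0.009086017358205868 (array([ 0.6595, -0.1314]), np.float64(0.08274365612017177))
trivet scene [ 0.6647 -0.152   0.0109] [0.2649 0.2449 0.0099] 0.009364832348243294
block [ 0.7165 -0.1055  0.012 ] [0.861  0.0628 0.1244]
crock [0.6123 0.3806 0.0122] [0.7168 0.4863 0.086 ]
brush [ 0.3283 -0.0321  0.012 ] [0.5275 0.0149 0.0244]
teal1 [0.7569 0.1536 0.0121] [0.8861 0.2781 0.0589]
teal2 [0.3108 0.2481 0.0121] [0.4359 0.3758 0.0598]
```

Call:
{"api": "servo_tool", "payload": {
  "translation": [
    [0,0,-0.02],
    [0,0,-0.02],
    [0,0,-0.02],
    [0,0,-0.02],
    [0,0,-0.02],
    [0,0,-0.02],
    [0,0,0],
    [0,0,0]
  ],
  "turn": [
    [0,0,-0.15],
    [0,0,-0.15],
    [0,0,-0.15],
    [0,0,-0.15],
    [0,0,-0.15],
    [0,0,-0.18],
    [0,0,0],
    [0,0,0]
  ],
  "grip": 1
}}

```text
clock: 1.1
tool_pos: [0.1406, 0.6084, 0.3341]
eef_rot: [-0.343, 0.939, -0.001, -0.0]
contact_force: [0.1, 0.8, -0.4]
opening: 1.006
finger_force: 0.0
```

```bash
cat >> h.py <<'E'
from scipy.spatial.transform import Rotation as Ro
def to(x,y,z):
    s=r.get_state();R=Ro.from_quat(s['eef_rot']);d=R.inv().apply(np.array([x,y,z])-s['tool_pos'])
    print('t',s['clock'],'p',s['tool_pos'].round(4),'move',d.round(4),'q',s['q'].round(2),'y',R.apply([0,1,0]).round(3),'tilt',R.apply([0,0,1]).round(4),'F',s['contact_force'].round(2),'op',round(s['opening'],3))
E
python3 -c "
from h import *
to(.634,.1925,.33)"
```

```text
t 1.1 p [0.1406 0.6084 0.3341] move [-0.1093 -0.636   0.0048] q [-1.16  0.61 -0.48  1.39  0.28  1.22  0.61] y [-0.644  0.765 -0.001] tilt [-1.0e-04 -1.9e-03 -1.0e+00] F [ 0.1   0.77 -0.4 ] op 1.006
```

Call:
{"api": "servo_tool", "payload": {
  "translation": [
    [-0.005,-0.03,0],
    [-0.01,-0.058,0],
    [-0.01,-0.058,0],
    [-0.01,-0.058,0],
    [-0.01,-0.058,0],
    [-0.01,-0.058,0],
    [-0.01,-0.058,0],
    [-0.01,-0.058,0],
    [-0.01,-0.058,0],
    [-0.01,-0.058,0]
  ],
  "turn": [
    [0,0,0],
    [0,0,0],
    [0,0,0],
    [0,0,0],
    [0,0,0],
    [0,0,0],
    [0,0,0],
    [0,0,0],
    [0,0,0],
    [0,0,0]
  ]
}}

```text
clock: 2.35
tool_pos: [0.5707, 0.2477, 0.334]
eef_rot: [-0.343, 0.939, -0.0, -0.001]
contact_force: [0.0, 0.3, -0.2]
opening: 0.998
finger_force: 0.0
```

Call:
{"api": "servo_tool", "payload": {
  "translation": [
    [-0.01,-0.05,0],
    [-0.004,-0.034,0],
    [0,0,0],
    [0,0,0]
  ],
  "turn": [
    [0,0,0],
    [0,0,0],
    [0,0,0],
    [0,0,0]
  ]
}}

```text
clock: 2.85
tool_pos: [0.6337, 0.1955, 0.3343]
eef_rot: [-0.345, 0.939, 0.001, -0.001]
contact_force: [-0.6, 0.8, -0.2]
opening: 0.996
finger_force: 0.0
```

```bash
python3 -c "
from h import *
to(.634,.1925,.198)"
```

```text
t 2.85 p [0.6337 0.1955 0.3343] move [ 0.0015 -0.0027  0.1363] q [-0.15  0.67 -0.45  1.25  0.28  1.28  1.68] y [-0.647  0.762  0.002] tilt [-2.3e-03  4.0e-04 -1.0e+00] F [-0.57  0.82 -0.16] op 0.996
```

Call:
{"api": "servo_tool", "payload": {
  "translation": [
    [0.001,-0.003,0.02],
    [0,0,0.025],
    [0,0,0.025],
    [0,0,0.025],
    [0,0,0.02],
    [0,0,0.015],
    [0,0,0.006],
    [0,0,0],
    [0,0,0]
  ],
  "turn": [
    [0,0,0],
    [0,0,0],
    [0,0,0],
    [0,0,0],
    [0,0,0],
    [0,0,0],
    [0,0,0],
    [0,0,0],
    [0,0,0]
  ]
}}

```text
clock: 3.98
tool_pos: [0.6366, 0.1918, 0.2001]
eef_rot: [-0.344, 0.939, 0.0, 0.001]
contact_force: [-0.1, 0.1, -0.3]
opening: 1.001
finger_force: 0.0
```

Call:
{"api": "servo_tool", "payload": {
  "translation": [
    [0,0,0],
    [0,0,0],
    [0,0,0],
    [0,0,0],
    [0,0,0],
    [0,0,0],
    [0,0,0],
    [0,0,0]
  ],
  "turn": [
    [0,0,0],
    [0,0,0],
    [0,0,0],
    [0,0,0],
    [0,0,0],
    [0,0,0],
    [0,0,0],
    [0,0,0]
  ],
  "grip": 0.2,
  "grip_force": 25
}}

```text
clock: 4.97
tool_pos: [0.6358, 0.1918, 0.1992]
eef_rot: [-0.345, 0.939, 0.0, -0.0]
contact_force: [-1.2, 0.7, -0.3]
opening: 0.327
finger_force: 25.0
```

Call:
{"api": "servo_tool", "payload": {
  "translation": [
    [0,0,0],
    [0,0,0],
    [0,0,0],
    [0,0,0.003],
    [0,0,0.002],
    [0,0,0],
    [0,0,0]
  ],
  "turn": [
    [0,0,0],
    [0,0,0],
    [0,0,0],
    [0,0,0],
    [0,0,0],
    [0,0,0],
    [0,0,0]
  ],
  "grip": 0.6
}}

```text
clock: 5.85
tool_pos: [0.6361, 0.1915, 0.1942]
eef_rot: [-0.344, 0.939, 0.0, 0.0]
contact_force: [0.9, 0.3, 0.5]
opening: 0.6
finger_force: 0.0
```

Call:
{"api": "servo_tool", "payload": {
  "translation": [
    [0,0,0],
    [0,0,0],
    [0,0,0],
    [0,0,0],
    [0,0,0],
    [0,0,0]
  ],
  "turn": [
    [0,0,0],
    [0,0,0],
    [0,0,0],
    [0,0,0],
    [0,0,0],
    [0,0,0]
  ],
  "grip": 0.2,
  "grip_force": 25
}}

```text
clock: 6.6
tool_pos: [0.6361, 0.1915, 0.1943]
eef_rot: [-0.344, 0.939, 0.0, 0.0]
contact_force: [-0.1, 0.1, 0.2]
opening: 0.347
finger_force: 25.0
```

```bash
python3 -c "
from h import *
to(.634,.1925,.27)"
```

```text
t 6.6 p [0.6361 0.1915 0.1943] move [ 0.001   0.0021 -0.0757] q [-0.15  0.79 -0.42  1.45  0.36  0.98  1.62] y [-0.647  0.763  0.   ] tilt [ 0.e+00  2.e-04 -1.e+00] F [-0.08  0.12  0.18] op 0.347
```

Call:
{"api": "servo_tool", "payload": {
  "translation": [
    [0,0,0],
    [0,0,-0.004],
    [0,0,-0.008],
    [0,0,-0.012],
    [0,0,-0.012],
    [0,0,-0.012],
    [0,0,-0.012],
    [0,0,-0.01],
    [0,0,0],
    [0,0,0]
  ],
  "turn": [
    [0,0,0],
    [0,0,0],
    [0,0,0],
    [0,0,0],
    [0,0,0],
    [0,0,0],
    [0,0,0],
    [0,0,0],
    [0,0,0],
    [0,0,0]
  ],
  "grip_force": 35
}}

```text
clock: 7.85
tool_pos: [0.6358, 0.1913, 0.2638]
eef_rot: [-0.344, 0.939, -0.0, -0.0]
contact_force: [0.2, 0.4, -2.3]
opening: 0.343
finger_force: 35.0
```

```bash
python3 -c "
from h import *
to(.6595,-.1315,.265)
s=snap('scene');save(s,'s1.png')"
```

```text
t 7.85 p [0.6358 0.1913 0.2638] move [ 0.1907 -0.2615 -0.0011] q [-0.14  0.72 -0.44  1.37  0.32  1.12  1.65] y [-0.647  0.763  0.   ] tilt [-8.e-04 -4.e-04 -1.e+00] F [ 0.17  0.37 -2.32] op 0.343
```

View pics/s1.png

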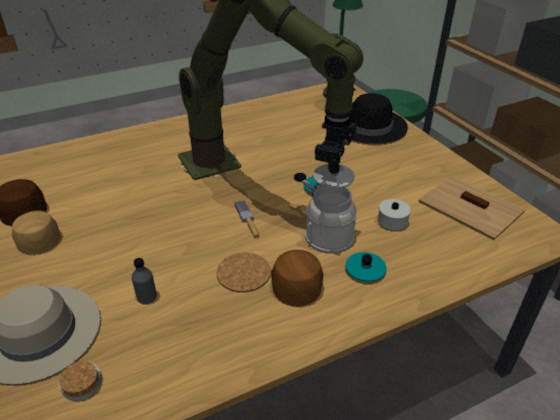

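The lid hangs level from the fingers at about (334,177), above the open collar at (332,195). Next I carry it over the trivet.

Call:
{"api": "servo_tool", "payload": {
  "translation": [
    [0.008,-0.011,0],
    [0.016,-0.022,0],
    [0.025,-0.034,0],
    [0.027,-0.037,0],
    [0.027,-0.037,0],
    [0.027,-0.037,0],
    [0.025,-0.034,0],
    [0.018,-0.025,0],
    [0.012,-0.017,0],
    [0.006,-0.008,0]
  ],
  "turn": [
    [0,0,0],
    [0,0,0],
    [0,0,0],
    [0,0,0],
    [0,0,0],
    [0,0,0],
    [0,0,0],
    [0,0,0],
    [0,0,0],
    [0,0,0]
  ]
}}

```text
clock: 9.15
tool_pos: [0.6596, -0.1335, 0.2639]
eef_rot: [-0.344, 0.939, -0.0, -0.0]
contact_force: [0.4, -0.2, -2.3]
opening: 0.348
finger_force: 35.0
```

Call:
{"api": "servo_tool", "payload": {
  "translation": [
    [0,0,0],
    [0,0,0.025],
    [0,0,0.03],
    [0,0,0.03],
    [0,0,0.03],
    [0,0,0.025],
    [0,0,0.02],
    [0,0,0.01],
    [0,0,0],
    [0,0,0]
  ],
  "turn": [
    [0,0,0],
    [0,0,0],
    [0,0,0],
    [0,0,0],
    [0,0,0],
    [0,0,0],
    [0,0,0],
    [0,0,0],
    [0,0,0],
    [0,0,0]
  ]
}}

```text
clock: 10.4
tool_pos: [0.6607, -0.1318, 0.0952]
eef_rot: [-0.344, 0.939, -0.0, 0.001]
contact_force: [0.8, 0.4, -2.8]
opening: 0.342
finger_force: 35.0
```

```bash
python3 -c "
from h import *
to(.6595,-.1315,.036)
s=snap('scene');save(s,'s2.png')"
```

```text
t 10.4 p [ 0.6607 -0.1318  0.0952] move [0.0008 0.0011 0.0592] q [ 0.33  0.92 -0.39  1.5   0.43  0.81  2.05] y [-0.647  0.763 -0.001] tilt [ 0.0019  0.     -1.    ] F [ 0.77  0.42 -2.81] op 0.342
```

View pics/s2.png

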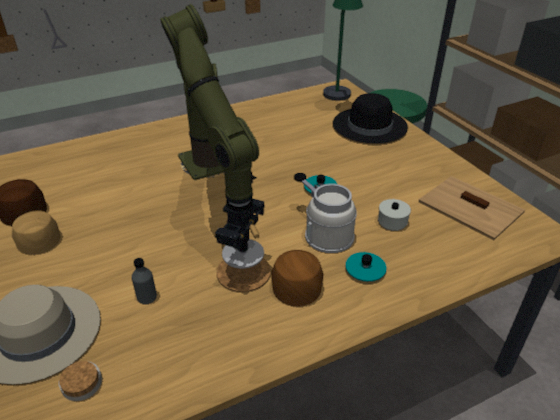

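The lid at (243,252) is centred above the trivet at (243,272), and the crown block stays clear at (297,278). I lower it slowly.

Call:
{"api": "servo_tool", "payload": {
  "translation": [
    [0,0,0.01],
    [0,0,0.012],
    [0,0,0.012],
    [0,0,0.01],
    [0,0,0.006],
    [0,0,0.003],
    [0,0,0.002],
    [0,0,0.001],
    [0,0,0],
    [0,0,0]
  ],
  "turn": [
    [0,0,0],
    [0,0,0],
    [0,0,0],
    [0,0,0],
    [0,0,0],
    [0,0,0],
    [0,0,0],
    [0,0,0],
    [0,0,0],
    [0,0,0]
  ]
}}

```text
clock: 11.7
tool_pos: [0.66, -0.1319, 0.0384]
eef_rot: [-0.344, 0.939, -0.0, 0.0]
contact_force: [0.5, -0.2, -2.5]
opening: 0.344
finger_force: 35.0
```

Call:
{"api": "servo_tool", "payload": {
  "translation": [
    [0,0,0.001],
    [0,0,0.001],
    [0,0,0],
    [0,0,0]
  ],
  "turn": [
    [0,0,0],
    [0,0,0],
    [0,0,0],
    [0,0,0]
  ]
}}

```text
clock: 12.2
tool_pos: [0.6599, -0.1319, 0.0363]
eef_rot: [-0.344, 0.939, 0.0, 0.0]
contact_force: [-1.0, -0.3, -1.2]
opening: 0.346
finger_force: 35.0
```

Call:
{"api": "servo_tool", "payload": {
  "translation": [
    [0,0,0.0007],
    [0,0,0],
    [0,0,0]
  ],
  "turn": [
    [0,0,0],
    [0,0,0],
    [0,0,0]
  ]
}}

```text
clock: 12.58
tool_pos: [0.6599, -0.1319, 0.0362]
eef_rot: [-0.344, 0.939, -0.0, 0.0]
contact_force: [-2.4, -0.1, 5.8]
opening: 0.346
finger_force: 35.0
```

Call:
{"api": "servo_tool", "payload": {
  "translation": [
    [0,0,0],
    [0,0,0],
    [0,0,0],
    [0,0,0],
    [0,0,0],
    [0,0,0],
    [0,0,0],
    [0,0,0]
  ],
  "turn": [
    [0,0,0],
    [0,0,0],
    [0,0,0],
    [0,0,0],
    [0,0,0],
    [0,0,0],
    [0,0,0],
    [0,0,0]
  ],
  "grip": 0.75
}}

```text
clock: 13.58
tool_pos: [0.6599, -0.1319, 0.0355]
eef_rot: [-0.344, 0.939, 0.0, 0.0]
contact_force: [-0.4, 0.3, -0.3]
opening: 0.75
finger_force: 0.0
```

Call:
{"api": "servo_tool", "payload": {
  "translation": [
    [0,0,-0.005],
    [0,0,-0.01],
    [0,0,-0.02],
    [0,0,-0.03],
    [0,0,-0.04],
    [0,0,-0.04],
    [0,0,-0.03],
    [0,0,-0.02],
    [0,0,0],
    [0,0,0]
  ],
  "turn": [
    [0,0,0],
    [0,0,0],
    [0,0,0],
    [0,0,0],
    [0,0,0],
    [0,0,0],
    [0,0,0],
    [0,0,0],
    [0,0,0],
    [0,0,0]
  ]
}}

```text
clock: 14.82
tool_pos: [0.6593, -0.1319, 0.2302]
eef_rot: [-0.344, 0.939, 0.0, -0.0]
contact_force: [0.3, 0.9, -0.7]
opening: 0.749
finger_force: 0.0
```

```bash
python3 -c "
from h import *
to(.4495,.1775,.23)
s=snap('scene');save(s,'s3.png')
P=cloud(s); m=(P[...,2]>.024)&(P[...,2]<.036)&(abs(P[...,0]-.66)<.09)&(abs(P[...,1]+.13)<.09)
q=P[m];print(len(q),(q.max(0)+q.min(0))/2,q.max(0)-q.min(0),q.mean(0))"
```

```text
t 14.825 p [ 0.6593 -0.1319  0.2302] move [-0.0401  0.3717  0.0004] q [ 0.35  0.77 -0.45  1.38  0.35  1.07  2.12] y [-0.647  0.763  0.001] tilt [-9.e-04 -0.e+00 -1.e+00] F [ 0.25  0.88 -0.67] op 0.749
827 [ 0.66035571 -0.13537966  0.02986219] [0.13124682 0.12662177 0.01164546] [ 0.6668871  -0.13749104  0.02931656]
```

View pics/s3.png

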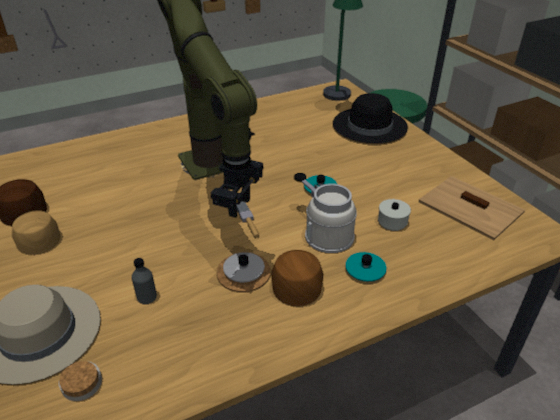

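The lid stands knob up on the trivet at (243,266) and is let go; the flange centre measures within about 5 mm of the trivet's. Next, the lever, with the fingers shut.

Call:
{"api": "servo_tool", "payload": {
  "translation": [
    [-0.002,0.018,0],
    [-0.004,0.036,0],
    [-0.005,0.045,0],
    [-0.005,0.05,0],
    [-0.006,0.052,0],
    [-0.006,0.052,0],
    [-0.005,0.05,0],
    [-0.004,0.036,0],
    [-0.002,0.022,0],
    [-0.001,0.011,0]
  ],
  "turn": [
    [0,0,0],
    [0,0,0],
    [0,0,0],
    [0,0,0],
    [0,0,0],
    [0,0,0],
    [0,0,0],
    [0,0,0],
    [0,0,0],
    [0,0,0]
  ],
  "grip": 0,
  "grip_force": 10
}}

```text
clock: 16.12
tool_pos: [0.4487, 0.1786, 0.23]
eef_rot: [-0.345, 0.938, 0.0, -0.001]
contact_force: [0.6, -0.6, 0.3]
opening: 0.005
finger_force: 0.0
```

Call:
{"api": "servo_tool", "payload": {
  "translation": [
    [0,0,0],
    [0,0,0.02],
    [0,0,0.02],
    [0,0,0.015],
    [0,0,0.01],
    [0,0,0],
    [0,0,0]
  ],
  "turn": [
    [0,0,0],
    [0,0,0],
    [0,0,0],
    [0,0,0],
    [0,0,0],
    [0,0,0],
    [0,0,0]
  ]
}}

```text
clock: 17.0
tool_pos: [0.4503, 0.1777, 0.1659]
eef_rot: [-0.344, 0.939, 0.0, 0.0]
contact_force: [-0.3, 0.5, -0.6]
opening: 0.003
finger_force: 0.0
```

```bash
python3 -c "
from h import *
to(.4495,.1775,.128)
s=snap('scene');np.savez('s4.npz',**s)
cv2.imwrite('pics/s4.png',cv2.resize(cv2.cvtColor(s['img'][120:260,230:420],cv2.COLOR_RGB2BGR),None,fx=4,fy=4,interpolation=2))"
```

```text
t 17.0 p [0.4503 0.1777 0.1659] move [0.0007 0.0004 0.0379] q [-0.22  0.61 -0.39  2.03  0.41  0.58  1.38] y [-0.646  0.763 -0.   ] tilt [ 7.e-04  4.e-04 -1.e+00] F [-0.28  0.54 -0.64] op 0.003
```

View pics/s4.png

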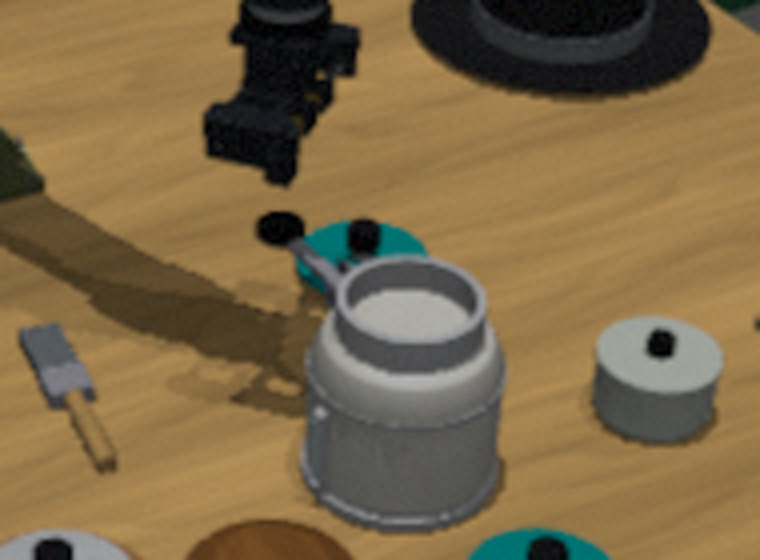

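The shut fingertips, at (280,182) in the crop, are directly above the pad at (280,228). I descend to find contact, which should come near z = 0.145.

Call:
{"api": "servo_tool", "payload": {
  "translation": [
    [0,0,0.008],
    [0,0,0.006],
    [0,0,0.003],
    [0,0,0.002],
    [0,0,0],
    [0,0,0]
  ],
  "turn": [
    [0,0,0],
    [0,0,0],
    [0,0,0],
    [0,0,0],
    [0,0,0],
    [0,0,0]
  ]
}}

```text
clock: 17.8
tool_pos: [0.4499, 0.1778, 0.1466]
eef_rot: [-0.344, 0.939, 0.0, 0.0]
contact_force: [0.6, 0.3, 0.4]
opening: 0.005
finger_force: 0.0
```

Call:
{"api": "servo_tool", "payload": {
  "translation": [
    [0,0,0.002],
    [0,0,0.002],
    [0,0,0.002],
    [0,0,0],
    [0,0,0],
    [0,0,0]
  ],
  "turn": [
    [0,0,0],
    [0,0,0],
    [0,0,0],
    [0,0,0],
    [0,0,0],
    [0,0,0]
  ]
}}

```text
clock: 18.55
tool_pos: [0.4498, 0.1778, 0.1406]
eef_rot: [-0.344, 0.939, 0.0, 0.0]
contact_force: [-0.9, -0.6, 0.5]
opening: 0.005
finger_force: 0.0
```

Call:
{"api": "servo_tool", "payload": {
  "translation": [
    [0,0,0.002],
    [0,0,0.002],
    [0,0,0.002],
    [0,0,0.002],
    [0,0,0],
    [0,0,0]
  ],
  "turn": [
    [0,0,0],
    [0,0,0],
    [0,0,0],
    [0,0,0],
    [0,0,0],
    [0,0,0]
  ]
}}

```text
clock: 19.3
tool_pos: [0.4498, 0.1777, 0.1325]
eef_rot: [-0.344, 0.939, 0.0, 0.0]
contact_force: [-0.7, 0.5, -0.4]
opening: 0.007
finger_force: 0.0
```

No contact force, so I look before going further.

```bash
python3 -c "
from h import *
a=[]
for n in('scene','top'):
    s=snap(n);np.savez('n_'+n+'.npz',**s)
    v,u=(135,265) if n=='scene' else (220,170)
    a.append(cv2.resize(cv2.cvtColor(s['img'][v:v+70,u:u+95],cv2.COLOR_RGB2BGR),None,fx=4,fy=4,interpolation=2))
cv2.imwrite('pics/s5.png',np.clip(np.hstack(a)*1.8,0,255).astype('uint8'))
to(.45,.1775,.128)"
```

```text
t 19.4 p [0.4499 0.1778 0.1326] move [ 0.0001 -0.0003  0.0046] q [-0.26  0.66 -0.34  2.06  0.45  0.49  1.34] y [-0.647  0.763  0.   ] tilt [ 2.e-04  2.e-04 -1.e+00] F [ 0.39 -0.08  0.21] op 0.009
```

View pics/s5.png

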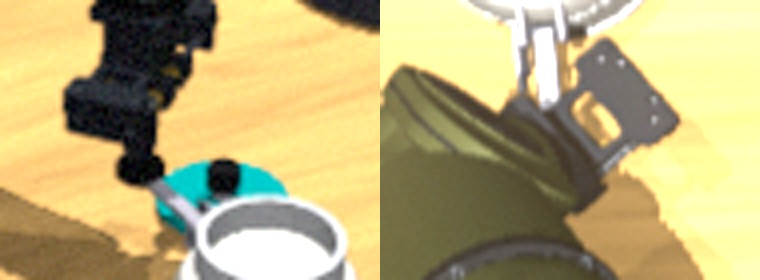

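```bash
python3 -c "
from h import *
np.set_printoptions(precision=3,suppress=True,linewidth=150)
S0=dict(np.load('scene0.npz'));S=dict(np.load('n_scene.npz'))
P0,P=cloud(S0),cloud(S)
for v in range(160,190,2):
    print(v, *['%d:%s'%(u,P[v,u]) for u in(296,300,304)],'| before',P0[v,300])
m=(P[...,2]>.1)&(P[...,2]<.16)&(P[...,0]<.49)&(P[...,0]>.39)&(abs(P[...,1]-.177)<.04);q=P[m]
print('lever+tip',[(round(z,3),len(k),k.mean(0)) for z in np.arange(.11,.16,.004) for k in[q[abs(q[:,2]-z)<.002]] if len(k)])
"
```

```text
160 296:[0.518 0.123 0.262] 300:[0.525 0.134 0.263] 304:[0.489 0.169 0.233] | before [ 0.152  0.342 -0.006]
162 296:[0.529 0.117 0.262] 300:[0.529 0.131 0.258] 304:[0.489 0.169 0.225] | before [0.177 0.329 0.002]
164 296:[0.524 0.12  0.252] 300:[0.533 0.13  0.253] 304:[0.198 0.336 0.002] | before [ 0.182  0.326 -0.004]
166 296:[0.525 0.12  0.244] 300:[0.534 0.129 0.247] 304:[0.21  0.329 0.002] | before [ 0.197  0.318 -0.002]
168 296:[0.518 0.124 0.231] 300:[0.536 0.128 0.24 ] 304:[0.222 0.323 0.001] | before [0.215 0.308 0.001]
170 296:[0.525 0.12  0.229] 300:[0.53  0.132 0.229] 304:[ 0.229  0.319 -0.003] | before [ 0.226  0.302 -0.   ]
172 296:[0.458 0.157 0.171] 300:[0.467 0.167 0.173] 304:[ 0.246  0.309 -0.   ] | before [0.24  0.295 0.001]
174 296:[0.449 0.162 0.156] 300:[0.459 0.172 0.158] 304:[0.452 0.192 0.149] | before [0.434 0.186 0.139]
176 296:[0.444 0.165 0.144] 300:[0.453 0.176 0.145] 304:[0.455 0.19  0.142] | before [0.449 0.178 0.142]
178 296:[0.458 0.157 0.146] 300:[0.46  0.172 0.143] 304:[0.465 0.185 0.142] | before [0.461 0.171 0.144]
180 296:[0.457 0.158 0.137] 300:
[... 320 characters left out ...]
4 0.001] 300:[ 0.323  0.25  -0.002] 304:[0.358 0.247 0.021] | before [ 0.323  0.25  -0.001]
188 296:[ 0.326  0.231 -0.003] 300:[0.337 0.242 0.001] 304:[0.365 0.243 0.018] | before [ 0.333  0.244 -0.003]
lever+tip [(np.float64(0.126), 1, array([0.476, 0.175, 0.127])), (np.float64(0.13), 4, array([0.469, 0.168, 0.131])), (np.float64(0.134), 7, array([0.472, 0.173, 0.134])), (np.float64(0.138), 22, array([0.469, 0.17 , 0.138])), (np.float64(0.142), 34, array([0.455, 0.175, 0.142])), (np.float64(0.146), 26, array([0.46 , 0.171, 0.146])), (np.float64(0.15), 3, array([0.454, 0.178, 0.148])), (np.float64(0.154), 2, array([0.454, 0.179, 0.153])), (np.float64(0.158), 3, array([0.458, 0.169, 0.158]))]
```

The pad has not moved, and the tips appear to end about at its surface, z ≈ 0.145. So when shut, the fingers end a little behind the TCP. I go on down in small steps and watch the force.

Call:
{"api": "servo_tool", "payload": {
  "translation": [
    [0,0,0.002],
    [0,0,0],
    [0,0,0]
  ],
  "turn": [
    [0,0,0],
    [0,0,0],
    [0,0,0]
  ]
}}

```text
clock: 19.77
tool_pos: [0.4498, 0.1777, 0.1305]
eef_rot: [-0.344, 0.939, 0.0, 0.0]
contact_force: [1.1, 0.7, -0.4]
opening: 0.004
finger_force: 0.0
```

Call:
{"api": "servo_tool", "payload": {
  "translation": [
    [0,0,0.002],
    [0,0,0],
    [0,0,0]
  ],
  "turn": [
    [0,0,0],
    [0,0,0],
    [0,0,0]
  ]
}}

```text
clock: 20.15
tool_pos: [0.4498, 0.1777, 0.1285]
eef_rot: [-0.344, 0.939, 0.0, 0.0]
contact_force: [-0.3, -1.4, -0.1]
opening: 0.001
finger_force: 0.0
```

Call:
{"api": "servo_tool", "payload": {
  "translation": [
    [0,0,0.002],
    [0,0,0],
    [0,0,0]
  ],
  "turn": [
    [0,0,0],
    [0,0,0],
    [0,0,0]
  ]
}}

```text
clock: 20.52
tool_pos: [0.4498, 0.1778, 0.1265]
eef_rot: [-0.344, 0.939, 0.0, -0.0]
contact_force: [0.9, -0.1, 0.4]
opening: 0.007
finger_force: 0.0
```

```bash
cat > p.py <<'E'
from h import *
S=snap('scene');P=cloud(S)
dk=S['img'].max(2)<85
m=np.zeros_like(dk);m[165:192,285:312]=dk[165:192,285:312]
print([(v,int(m[v].sum()),int(np.where(m[v])[0].min())) for v in range(168,192) if m[v].any()])
F=np.mean([r.get_state()['contact_force']],0);to(.45,.1775,.128)
E
python3 p.py
```

```text
[(168, 19, 285), (169, 19, 285), (170, 18, 286), (171, 13, 291), (172, 9, 295), (173, 8, 296), (174, 10, 295), (175, 12, 294), (176, 12, 294), (177, 12, 294), (178, 12, 294), (179, 12, 294), (180, 10, 296), (181, 9, 298), (182, 4, 303), (183, 6, 303), (184, 3, 304), (185, 2, 305), (186, 1, 307), (187, 2, 304), (188, 4, 304), (189, 6, 305), (190, 7, 305), (191, 6, 306)]
t 20.575 p [0.4498 0.1778 0.1265] move [ 0.     -0.0003 -0.0015] q [-0.26  0.67 -0.33  2.06  0.46  0.48  1.33] y [-0.647  0.763  0.   ] tilt [ 1.e-04  1.e-04 -1.e+00] F [-0.05  0.22 -0.03] op 0.003
```

```bash
python3 -c "
from h import *
S=dict(np.load('s4.npz'));T=dict(np.load('n_top.npz'))
def pj(s,X):
    p=s['R']@np.array(X)+s['t'];p=s['mtx']@p;return (p[:2]/p[2]).round(1)
for z in(.1659,.175,.185,.195): print(z,pj(S,(.4503,.1777,z)))
print(pj(S,(.45,.1775,.145)))
P=cloud(S)
dk=S['img'].max(2)<85
for v in range(156,182): 
  u=np.where(dk[v,285:312])[0]
  print(v,(u.min()+285,u.max()+285) if len(u) else '',P[v,300].round(3) )
"; python3 - <<'E'
E
```

```text
0.1659 [300.3 170.5]
0.175 [300.4 168.3]
0.185 [300.4 165.8]
0.195 [300.5 163.3]
[300.1 175.6]
156 (np.int64(285), np.int64(304)) [0.531 0.13  0.282]
157 (np.int64(285), np.int64(304)) [0.531 0.13  0.279]
158 (np.int64(285), np.int64(304)) [0.53  0.13  0.274]
159 (np.int64(285), np.int64(303)) [0.524 0.134 0.266]
160 (np.int64(288), np.int64(303)) [0.53  0.131 0.266]
161 (np.int64(293), np.int64(303)) [0.526 0.133 0.26 ]
162 (np.int64(295), np.int64(303)) [0.529 0.131 0.259]
163 (np.int64(296), np.int64(303)) [0.534 0.129 0.258]
164 (np.int64(296), np.int64(303)) [0.465 0.167 0.204]
165 (np.int64(297), np.int64(302)) [0.463 0.169 0.198]
166 (np.int64(300), np.int64(301)) [0.465 0.168 0.196]
167  [ 0.2    0.316 -0.005]
168  [ 0.202  0.315 -0.009]
169  [ 0.215  0.309 -0.004]
170  [ 0.224  0.303 -0.002]
171  [ 0.227  0.302 -0.004]
172  [ 0.236  0.297 -0.002]
173 (np.int64(297), np.int64(303)) [0.434 0.186 0.144]
174 (np.int64(295), np.int64(304)) [0.445 0.18  0.148]
175 (np.int64(294), np.int64(305)) [0.443 0.181 0.143]
176 (np.int64(294), np.int64(305)) [0.45  0.177 0.143]
177 (np.int64(294), np.int64(305)) [0.459 0.172 0.146]
178 (np.int64(294), np.int64(305)) [0.458 0.173 0.141]
179 (np.int64(294), np.int64(305)) [0.469 0.167 0.146]
180 (np.int64(296), np.int64(305)) [0.467 0.168 0.14 ]
181 (np.int64(298), np.int64(306)) [0.467 0.168 0.136]
```

Shut, the tips end about 17 mm behind the TCP (row 166.5 against 170.5 expected), so contact starts about now and half-way is near TCP z ≈ 0.110.

Call:
{"api": "servo_tool", "payload": {
  "translation": [
    [0,0,0.002],
    [0,0,0.002],
    [0,0,0],
    [0,0,0]
  ],
  "turn": [
    [0,0,0],
    [0,0,0],
    [0,0,0],
    [0,0,0]
  ]
}}

```text
clock: 21.08
tool_pos: [0.4498, 0.1777, 0.1225]
eef_rot: [-0.344, 0.939, 0.0, -0.0]
contact_force: [-0.1, 0.1, -0.3]
opening: 0.006
finger_force: 0.0
```

Call:
{"api": "servo_tool", "payload": {
  "translation": [
    [0,0,0.002],
    [0,0,0.002],
    [0,0,0],
    [0,0,0]
  ],
  "turn": [
    [0,0,0],
    [0,0,0],
    [0,0,0],
    [0,0,0]
  ]
}}

```text
clock: 21.58
tool_pos: [0.4497, 0.1777, 0.1185]
eef_rot: [-0.344, 0.939, 0.0, -0.0]
contact_force: [-1.6, -0.1, 2.0]
opening: 0.006
finger_force: 1.1
```

Call:
{"api": "servo_tool", "payload": {
  "translation": [
    [0,0,0.002],
    [0,0,0.002],
    [0,0,0],
    [0,0,0]
  ],
  "turn": [
    [0,0,0],
    [0,0,0],
    [0,0,0],
    [0,0,0]
  ]
}}

```text
clock: 22.08
tool_pos: [0.4496, 0.1777, 0.1145]
eef_rot: [-0.344, 0.939, 0.0, -0.0]
contact_force: [-2.7, 0.8, 2.8]
opening: 0.009
finger_force: 1.5
```

```bash
python3 p.py
```

```text
[(168, 19, 285), (169, 19, 285), (170, 19, 285), (171, 19, 285), (172, 19, 285), (173, 18, 286), (174, 14, 290), (175, 10, 294), (176, 10, 295), (177, 12, 294), (178, 12, 294), (179, 12, 294), (180, 12, 294), (181, 12, 294), (182, 10, 296), (183, 6, 301), (184, 6, 303), (185, 3, 304), (186, 3, 304), (187, 3, 304), (188, 4, 304), (189, 6, 305), (190, 7, 305), (191, 6, 306)]
t 22.125 p [0.4496 0.1777 0.1145] move [-0.0002 -0.0004 -0.0135] q [-0.28  0.69 -0.31  2.07  0.48  0.44  1.32] y [-0.647  0.763  0.   ] tilt [-3.e-04 -0.e+00 -1.e+00] F [-2.34  0.36  3.01] op 0.004
```

Call:
{"api": "servo_tool", "payload": {
  "translation": [
    [0,0,0.002],
    [0,0,0.002],
    [0,0,0.002],
    [0,0,0],
    [0,0,0]
  ],
  "turn": [
    [0,0,0],
    [0,0,0],
    [0,0,0],
    [0,0,0],
    [0,0,0]
  ]
}}

```text
clock: 22.75
tool_pos: [0.4498, 0.1777, 0.1085]
eef_rot: [-0.344, 0.939, 0.0, 0.0]
contact_force: [-1.3, -0.4, 4.6]
opening: 0.007
finger_force: 2.2
```

Call:
{"api": "servo_tool", "payload": {
  "translation": [
    [0,0,0.002],
    [0,0,0.002],
    [0,0,0],
    [0,0,0],
    [0,0,0]
  ],
  "turn": [
    [0,0,0],
    [0,0,0],
    [0,0,0],
    [0,0,0],
    [0,0,0]
  ]
}}

```text
clock: 23.38
tool_pos: [0.45, 0.1778, 0.1046]
eef_rot: [-0.344, 0.939, 0.0, 0.0]
contact_force: [-1.3, 0.1, 5.1]
opening: 0.006
finger_force: 2.5
```

```bash
cat >> p.py <<'E'
# lever angle from the bright lever bar and the pad, by depth
P0=cloud(dict(np.load('scene0.npz')))
c=np.array([.634,.1925]);e=np.array([.45,.1775])-c;e/=np.linalg.norm(e)
for nm,Q in(('before',P0),('now',P)):
    d=(Q[...,:2]-c)@e; w=(Q[...,:2]-c)@[-e[1],e[0]]
    k=(abs(w)<.012)&(d>.1)&(d<.165)&(Q[...,2]>.08)&(Q[...,2]<.17)
    print(nm,k.sum(),np.polyfit(d[k],Q[...,2][k],1),np.median(Q[...,2][k]),np.median(d[k]))
print([tuple(r.get_state()['contact_force'].round(1))])
cv2.imwrite('pics/s6.png',np.clip(1.8*cv2.resize(cv2.cvtColor(S['img'][150:220,265:360],cv2.COLOR_RGB2BGR),None,fx=8,fy=8,interpolation=2).astype(float),0,255).astype('uint8'))
E
python3 p.py
```

```text
[(168, 22, 285), (169, 21, 285), (170, 20, 285), (171, 19, 285), (172, 19, 285), (173, 19, 285), (174, 19, 285), (175, 19, 285), (176, 16, 288), (177, 12, 292), (178, 9, 295), (179, 10, 296), (180, 11, 295), (181, 12, 294), (182, 12, 294), (183, 13, 294), (184, 12, 295), (185, 12, 296), (186, 4, 303), (187, 2, 304), (188, 4, 304), (189, 5, 305), (190, 6, 305), (191, 6, 306)]
t 23.425 p [0.45   0.1778 0.1046] move [ 0.0001 -0.0002 -0.0234] q [-0.29  0.71 -0.3   2.08  0.49  0.42  1.31] y [-0.647  0.763 -0.   ] tilt [ 3.e-04  2.e-04 -1.e+00] F [-0.99  0.5   5.71] op 0.005
before 57 [0.02079595 0.13506403] 0.13838523265039573 0.1401034336529105
now 52 [-0.12841031  0.14574457] 0.12841883624761427 0.13602952243365138
[(np.float64(-1.0), np.float64(0.5), np.float64(5.7))]
```

View pics/s6.png

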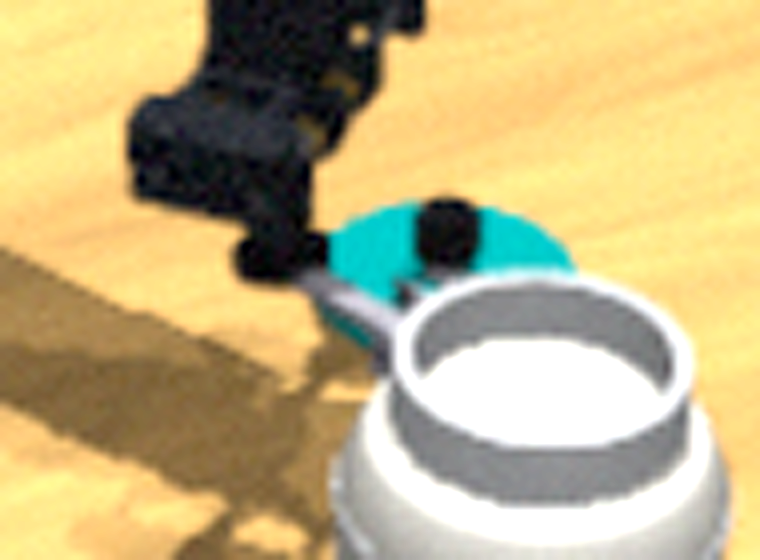

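The pad, at (280,255) in the crop, has gone down about 4.5–5 px, which is 18–20 mm. The lever bar has dropped 10 mm at 51 mm from the hinge, about 0.2 rad, and the push is 5.1–5.7 N. These agree with half travel, so I hand in.

```bash
python3 -c "
from h import *
print(r.finish_job())"
```

```text
the job is handed in; nothing more can be done
None
```

The job is handed in: the lid stands knob up on the trivet, within about 5 mm of its centre. The arm was still holding the lever at about half travel (0.2 rad, 5–6 N) at hand-in; no verdict was shown.

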